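# Draw the cellar pump's strainer lid down evenly with its four hand knobs

## Robot

A 6-joint arm with a two-finger parallel gripper is mounted at the origin on the work surface. World frame = base frame: x ahead of the robot, y to its left, z up, the work surface at z = 0. Lengths are in m, angles in rad, forces in N, time in s.
With the tool pointing down it reaches from about 0.25 to 0.775 m from the base axis. Payload 4 kg.
Tool frame: the origin (TCP) lies midway between the tips of the shut fingers; the grasp point (between the pads) lies 19 mm behind it; z points along the fingers, y is the direction in which the jaws open and shut (so a half turn about z gives the same grasp; the last joint's range is limited). The gripper opens to 94 mm and grips with 3 to 60 N. Pads are 16 mm wide; open, the fingers measure 119 mm over their backs; the gripper's body (75 mm by 177 mm) begins 78 mm behind the grasp point.
Start: joints at [-1.415, 0.087, 1.371, -0, 1.684, -0.103], TCP at [0.141, -0.532, 0.206] pointing down, gripper open.
Joint ranges: [-3.1, 3.1], [-0.76, 2.03], [0.27, 2.55], [-1.08, 4.22], [0.17, 2.65], [-2.57, 2.57]. Speed limits (rad/s): [2.79, 2.79, 3.14, 3.14, 3.14, 3.14].

## Interface

Orientations are given as [roll, pitch, yaw] about the fixed x, y, z axes, in that order (R = Rz(yaw) Ry(pitch) Rx(roll)).
In Python, from bench import get_obs, snapshot, ticket gives the robot as it stands.
- The arm moves only by the shell command python3 -m creep 'ROWS' [OPENING]. ROWS is JSON, a list that holds one entry, the list of rows, each a list of 4 numbers: the shift along the tool's x, y, z in mm, then the turn about the tool's z in degrees. A call has 1 to 8 rows; each row shifts and turns the commanded pose from where the row before left it, along the tool's axes as they then stand; what a row does not reach is not made up. A row lasts 1/8 s, in which the tool goes at most 62.5 mm and 10.7 degrees, less where a joint would pass 70% of its speed; a pose out of reach is approached as far as the arm can. A call with a gripper value outside its range is refused whole. OPENING is the opening, from 0 (shut) to 1 (fully open), set as the call begins (- or left out, the last holds). The fingers move at their own pace and stop on an object; the grip force is fixed at half the most. Time passes only in rows, so rows that do not move let the fingers close. It gives the time, the measured TCP pose, the force and the opening at its end, in the units of the state.
- get_obs(): the state, without advancing time (a new reading comes with each control period).
- snapshot(name): name is "side" or "top" or "wrist"; returns a dict with "color" (400x640x3 uint8, red, green, blue), "depth" (400x640 float32, m along the optical axis (not along the pixel's ray), 0 where there is no reading), "fx", "fy", "cx", "cy" (pixels), "distortion" ([k1, k2, p1, p2, k3] as OpenCV has them; the pictures are not rectified), "extrinsics" (4x4, takes a point from world to camera coordinates). Camera axes: x right, y down, z forward; pixel columns grow to the right and rows downward; lengths in m; the calibration is good to about 2 mm. A picture is of the moment at which its call begins.
- ticket.close_job(): hands the job in, once; it reports no verdict.
The state is a dict: "time": time; "joint_positions": joint angles; "qvel": joint speeds; "joint_torque": joint torques, N m; "tool_pos": TCP position; "ee_rot": TCP orientation; "wrist_force": force on the tool from outside, world axes, zero at the start; "wrist_torque": the same for the moment, N m; "width": finger opening in m.
Only numpy, scipy, OpenCV 4.12 (cv2) and the standard library are available. Lean on these libraries where they do the work, as an engineer would, in place of code of your own. Each camera call takes 0.05 s, during which the arm holds its last target. There are 200 camera calls.

## Task

The clear lid of the cellar pump's strainer pot rests on its new springy gasket with the four black hand knobs only spun on loosely. Draw it down as a fitter would: one knob, then the one opposite, then the other two, at first only about half way so that the lid never cocks, then round again in the same order until the lid sits fully home and all four knobs are firmly hand-tight. Do not overtighten the knobs or lean on the lid, since the plastic cracks, and leave the things lying about where they are.

Things in the scene. Friction and masses are not known exactly. Their poses are not given: they have to be found in the camera images.
- pump: cellar pump, screwed to the bench on a 200 x 580 mm plate: black strainer pot, 130 mm across, beside a finned grey motor (top 186 mm up). Origin: on the bench under the pot's axis; z up, motor towards +y, suction stub towards -y. The pot's flange, where the lid comes to rest, is 132 mm up. Four studs stand on a circle of 74 mm radius about the pot's axis, at 45 degrees to the pump's x and y
- strainer_lid: the pot's clear plastic lid: disc 128 mm across, 12 mm thick, with a lug round each stud; it cannot turn. z is its normal. It lies level on a soft springy gasket, 3 mm above the flange: lug tops 147 mm above the bench at the start, 144 mm when home. One knob that draws its lug down 1 mm with the others loose tilts it by up to 0.01 rad; beyond 0.019 rad (opposite lugs 2.8 mm apart in height) it is cocked
- lid_seat (a point): centre of the lid's underside: 135 mm above the bench at the start (3 mm above the flange), 132 mm when the lid is fully home
- knob_a_grip (a point): centre of hand knob A's grip part, 176 mm above the bench at the start, on the stud at the pump's -x -y corner; opposite C. All four knobs are alike: black fluted round plastic, grip part 48 mm across and 28 mm tall on a 24 mm hub; below the hub a steel washer that does not turn. The grip part's underside is 15 mm above the lug. It turns with the knob
- knob_a: knob A as a whole, with its washer; origin on the stud's axis, 29 mm below the centre of the grip part, z up; it sinks as the knob is turned in but does not show the turning
- knob_b_grip (a point): centre of knob B's grip part, at the pump's -x +y corner, opposite D; else as A. Clockwise seen from above tightens every knob; steep thread, 12 mm a turn (1.91 mm down per radian). At the start each washer stands 0.1 to 0.8 mm clear of its lug, each differently, so a knob meets its lug after 0.05 to 0.42 rad and has it home after 1.62 to 2.0 rad in all; tight is 0.05 to 0.2 rad further
- knob_b: knob B as a whole, with its washer; origin on the stud's axis, 29 mm below the centre of the grip part, z up; it sinks as the knob is turned in but does not show the turning
- knob_c_grip (a point): centre of knob C's grip part, at the pump's +x +y corner, opposite A; else as A. Feel of every knob: a friction ring holds it where it is left and takes about 0.32 N m to turn even when free; each newton on the lug adds 0.0019 N m. Read at rest, the ring's share may have either sign: compare with the same reading taken after a like turn while the knob still ran free
- knob_c: knob C as a whole, with its washer; origin on the stud's axis, 29 mm below the centre of the grip part, z up; it sinks as the knob is turned in but does not show the turning
- knob_d_grip (a point): centre of knob D's grip part, at the pump's +x -y corner, opposite B; else as A. Every knob: drawing the lid down adds at most 0.06 N m; with the lug home the torque climbs sharply, by 1.2 N m per radian. Firmly hand-tight: 0.13 to 0.2 N m above running free (70 to 105 N on the lug); above 0.28 (150 N) the lid cracks. The first pair eases by about 15 N when the second comes home
- knob_d: knob D as a whole, with its washer; origin on the stud's axis, 29 mm below the centre of the grip part, z up; it sinks as the knob is turned in but does not show the turning
- multitool: bystander, lies loose and stays put: red folding multitool, 92 x 23 x 15 mm; origin at its underside
- spoke_key: bystander, lies loose and stays put: steel spoke key, a 34 mm disc with three noses, 9 mm high; origin at its underside
- bell: bystander, lies loose and stays put: chrome bicycle bell, 58 mm across, 37 mm high; origin at its underside
- light: bystander, lies loose and stays put: small grey hard-silicone bicycle light, 46 x 46 x 24 mm; origin at its underside
- old_gasket: bystander, lies loose and stays put: the old flat gasket, a rubber ring 118 mm across and 5 mm thick; origin at its underside
- grease_tub: bystander, lies loose and stays put: small tub of gasket grease, 48 mm across, 40 mm high; origin at its underside
- screwdriver: bystander, lies loose and stays put: screwdriver with a black handle, 170 mm long, 26 mm thick; origin at its underside

How it is judged:
On the way:
1. one opposite pair of knobs is tight (over 45 N on each lug) before either knob of the other pair is (both below 60 N) (((contact force between each of knob_a, knob_c and strainer_lid above 45 N and contact force between each of knob_b, knob_d and strainer_lid below 60 N) or (contact force between each of knob_b, knob_d and strainer_lid above 45 N and contact force between each of knob_a, knob_c and strainer_lid below 60 N))), for 0.2 s.
At the end, for the whole second after the job is handed in: the lid is down on the flange within 0.4 mm at its centre and level within 0.004 rad, and each of the four knobs clamps its lug with more than 45 N (contact force between each of knob_a, knob_b, knob_c, knob_d and strainer_lid above 45 N and z of lid_seat in the frame of pump below 0.1324 m and angle between lid_seat's own z axis and vertical below 0.004 rad); the robot touches nothing.
It fails at once if the lid cocks by more than 0.019 rad (angle between lid_seat's own z axis and vertical above 0.019 rad).
It fails at once if a knob clamps its lug with more than 150 N and cracks the lid (contact force between any of knob_a, knob_b, knob_c, knob_d and strainer_lid above 150 N).
It fails at once if the gripper or arm leans on the lid with more than 25 N (contact force between any of the fingers, the arm and strainer_lid above 25 N).
It fails at once if a bystander is moved by more than 20 mm (distance of any of multitool, spoke_key, bell, light, old_gasket, grease_tub, screwdriver from where it was at the start of the episode above 0.02 m).
It also fails if it takes over 72 s, if anything falls off the work surface, if the arm or the gripper's body presses on something with over 40 N, if the wrist force passes 120 N, or if a joint passes its speed limit or range.

## Working session

There is one attempt and no reset: what is moved stays moved. The work goes in short steps, Python scripts to look and compute and a shell command to move; the robot and the scene stay as the last step left them, time stands still between calls to the robot, and variables do not carry over. Pictures are saved under pics/ and viewed, on a budget of 10 in all, crops included, one or two more only if the job needs it, and the job is handed in when it is done.

```bash
mkdir -p pics; ls; python3 - <<'E'
from bench import get_obs,snapshot
import cv2,numpy as np
o=get_obs();print({k:np.round(v,3) for k,v in o.items()})
for n in("top","side"):
    s=snapshot(n);cv2.imwrite(f"pics/{n}0.png",s["color"][...,::-1]);np.savez(f"{n}0.npz",**s)
    print(n,s["fx"],s["cx"],s["cy"],s["distortion"],np.round(s["extrinsics"],3))
E
```

```text
pics
{'time': np.float64(0.0), 'joint_positions': array([-1.415,  0.088,  1.372, -0.   ,  1.684, -0.103]), 'qvel': array([-0.001, -0.001,  0.   , -0.   ,  0.   , -0.   ]), 'joint_torque': array([-1.0000e-03, -3.4018e+01, -3.0243e+01,  7.2000e-02,  3.3000e-02,
       -0.0000e+00]), 'tool_pos': array([ 0.141, -0.531,  0.204]), 'ee_rot': array([-3.139, -0.   ,  0.259]), 'wrist_force': array([ 0.747,  0.315, -0.284]), 'wrist_torque': array([-0.012,  0.007, -0.064]), 'width': np.float64(0.094)}
top 438.4371243875614 322.588631562867 195.69882736756924 [-0.01153423  0.          0.          0.          0.        ] [[ 0.139 -0.99   0.005 -0.088]
 [-0.968 -0.137 -0.212  0.596]
 [ 0.21   0.025 -0.977  0.969]
 [ 0.     0.     0.     1.   ]]
side 459.08059269465195 319.29439070357796 195.90772987662572 [-0.10479368  0.          0.          0.          0.        ] [[-0.65  -0.76   0.013  0.371]
 [-0.588  0.491 -0.643  0.437]
 [ 0.482 -0.426 -0.766  0.961]
 [ 0.     0.     0.     1.   ]]
```

View pics/top0.png

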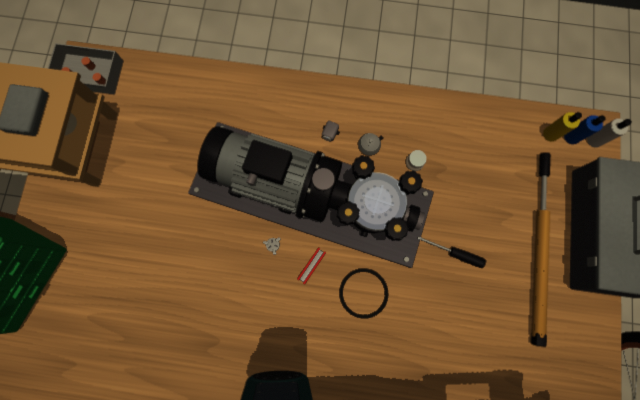

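View pics/side0.png

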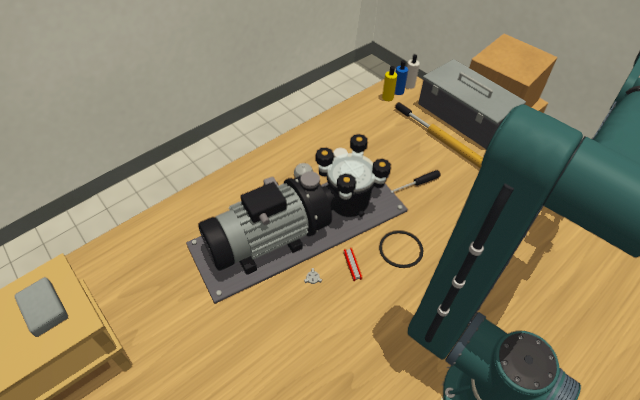

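Top view: the four knobs carry orange caps at about A (397,229), B (348,213), C (364,167) and D (411,182), with the motor to the left. The grease tub and bell stand just beyond C and D. The side view shows the same four caps.

```bash
cat >h.py <<'E'
import cv2,numpy as np
def ray(s,uv):
    K=np.array([[s["fx"],0,s["cx"]],[0,s["fy"],s["cy"]],[0,0,1.]])
    n=cv2.undistortPoints(np.array(uv,float).reshape(-1,1,2),K,np.array(s["distortion"],float)).reshape(-1,2)
    E=s["extrinsics"];R=E[:3,:3];c=-R.T@E[:3,3]
    return c,np.c_[n,np.ones(len(n))]@R
def onplane(s,uv,z):
    c,d=ray(s,uv);return c+d*((z-c[2])/d[:,2])[:,None]
def caps(s,box,amin=8):
    x0,y0,x1,y1=box;h=cv2.cvtColor(s["color"],cv2.COLOR_RGB2HSV)
    m=cv2.inRange(h,(10,150,110),(30,255,255));k=np.zeros_like(m);k[y0:y1,x0:x1]=1
    n,_,st,ce=cv2.connectedComponentsWithStats(m*k)
    return [(ce[i],st[i,4]) for i in range(1,n) if st[i,4]>=amin]
E
python3 - <<'E'
from h import *
for n,b in(("top",(335,150,425,242)),("side",(310,130,395,195))):
    s=dict(np.load(n+"0.npz"))
    for c,a in caps(s,b): 
        u,v=c.astype(int);print(n,c.round(1),a,onplane(s,[c],.19).round(4),s["depth"][v,u])
E
```

```text
top [346.8 155.1] 268 [[ 0.669  -0.0455  0.19  ]] 1.1202576
top [390.7 161.6] 794 [[ 0.6678 -0.1386  0.19  ]] 1.1192392
top [363.2 165.1] 36 [[ 0.6522 -0.0824  0.19  ]] 0.9164135
top [422.4 175.5] 76 [[ 0.647  -0.2073  0.19  ]] 1.1137508
top [411.3 180.4] 34 [[ 0.6333 -0.1855  0.19  ]] 0.9099399
top [348.  211.8] 38 [[ 0.5492 -0.0634  0.19  ]] 0.89950836
top [397. 228.] 39 [[ 0.53   -0.1663  0.19  ]] 0.89083964
top [423.3 232.7] 24 [[ 0.5279 -0.2202  0.19  ]] 1.0796441
side [358.7 138.6] 23 [[ 0.6351 -0.1876  0.19  ]] 1.2003942
side [324.2 152.2] 25 [[ 0.6546 -0.0847  0.19  ]] 1.160441
side [381.8 164. ] 29 [[ 0.5314 -0.1681  0.19  ]] 1.1384746
side [346.2 179. ] 29 [[ 0.5512 -0.0652  0.19  ]] 1.101648
```

```bash
cat >>h.py <<'E'
from scipy.spatial.transform import Rotation as Ro
K=dict(A=(.531,-.167),B=(.550,-.0645),C=(.6535,-.0835),D=(.634,-.1865))
def goto(o,p,yaw=None):
    R=Ro.from_euler("xyz",o["ee_rot"])
    d=R.inv().apply(np.array(p)-o["tool_pos"])*1000
    t=None if yaw is None else -np.degrees((yaw-o["ee_rot"][2]+np.pi)%(2*np.pi)-np.pi)
    return d.round(1),t
E
python3 - <<'E'
from h import *
from bench import get_obs
s=dict(np.load("top0.npz"));v,u=np.mgrid[140:250,290:440];uv=np.c_[u.ravel(),v.ravel()]
c,d=ray(s,uv);P=c+d*s["depth"][140:250,290:440].reshape(-1,1)
for k in"ABCD":
    q=P[:,:2]-K[k];r=np.hypot(*q.T);yaw=-.182
    a=np.degrees(np.arctan2(q[:,1],q[:,0])-yaw)
    m=(P[:,2]>.155)&(r>.03)&(r<.075)
    h=[(int(b),round(r[m&(np.abs((a-b+180)%360-180)<10)].min()*1000)) for b in range(-180,180,20) if (m&(np.abs((a-b+180)%360-180)<10)).any()]
    print(k,h)
o=get_obs();print(goto(o,(*K["A"],.26),1.82))
E
```

```text
A [(60, 69)]
B [(-60, 55), (40, 66), (60, 56), (80, 55)]
C [(-140, 68), (-120, 50), (100, 59), (120, 55), (140, 64)]
D [(120, 55), (140, 48)]
(array([ 470.5, -252.3,  -55. ]), np.float64(-89.45077196606896))
```

```bash
python3 -m creep '[[[47,-25.2,-5.5,0],[47,-25.2,-5.5,0],[47,-25.2,-5.5,0],[47,-25.2,-5.5,0],[47,-25.2,-5.5,0],[47,-25.2,-5.5,0],[47,-25.2,-5.5,0],[47,-25.2,-5.5,0]]]' 0.65; python3 -m creep '[[[47,-25.2,-5.5,0],[47,-25.2,-5.5,0],[0,0,0,-10],[0,0,0,-10],[0,0,0,-10],[0,0,0,-10],[0,0,0,-10],[0,0,0,-10]]]'; python3 -m creep '[[[0,0,0,-10],[0,0,0,-10],[0,0,0,-9.5],[0,0,0,0],[0,0,0,0]]]'
python3 - <<'E'
from h import *
from bench import get_obs,snapshot
o=get_obs();print(o["tool_pos"],o["ee_rot"],o["joint_positions"],o["wrist_torque"],goto(o,(*K["A"],.162),1.82))
s=snapshot("wrist");cv2.imwrite("pics/w1.png",s["color"][...,::-1]);np.savez("w1.npz",**s)
for c,a in caps(s,(0,0,640,400),60): print(c.round(0),a,onplane(s,[c],.19).round(4))
E
```

```text
time: 1.1
tool_pos: [0.4535, -0.2391, 0.2491]
ee_rot: [-3.141, 0.001, 0.259]
wrist_force: [0.9, -0.4, 0.0]
width: 0.061
time: 2.1
tool_pos: [0.5304, -0.1677, 0.2597]
ee_rot: [-3.14, -0.0, 1.312]
wrist_force: [0.3, -0.4, 0.1]
width: 0.0612
time: 2.72
tool_pos: [0.5305, -0.1678, 0.2601]
ee_rot: [-3.141, -0.0, 1.819]
wrist_force: [0.7, -0.2, 0.2]
width: 0.0612
[ 0.53048693 -0.16777804  0.26012221] [-3.14103642e+00 -3.24604808e-04  1.81852684e+00] [-4.08169568e-01  9.81731954e-02  1.25160133e+00 -8.40375037e-05
  1.79245691e+00 -6.55918622e-01] [-0.01535781 -0.06308071  0.01310134] (array([ 0.6,  0.7, 98.1]), np.float64(-0.08440575593048))
[376.  82.] 315 [[ 0.548  -0.0644  0.19  ]]
[494. 142.] 309 [[ 0.6507 -0.0837  0.19  ]]
[316. 205.] 237 [[ 0.5287 -0.1675  0.19  ]]
[427. 253.] 233 [[ 0.6316 -0.1865  0.19  ]]
[259. 383.] 1001 [[ 0.5185 -0.3609  0.19  ]]
```

View pics/w1.png

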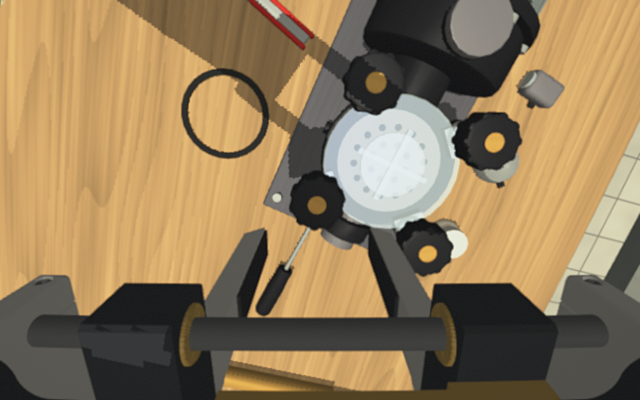

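The wrist view shows A at (316,205), B (376,82), C (494,142) and D (427,253). It agrees with the other views to about 2 mm, and the tool is over A.

```bash
sed -i 's/^K=.*/K=dict(A=(.530,-.167),B=(.549,-.0645),C=(.652,-.0835),D=(.633,-.1865))/' h.py
cat > st.py <<'E'
from h import *
from bench import get_obs
import sys
o=get_obs();print("t%.2f"%o["time"],o["tool_pos"].round(4),"yaw %.4f q6 %.4f"%(o["ee_rot"][2],o["joint_positions"][5]),"F",o["wrist_force"].round(1),"Tz %.3f T6 %.3f w %.4f"%(o["wrist_torque"][2],o["joint_torque"][5],o["width"]))
for k in sys.argv[1:]: print(k,goto(o,(*K[k],.245),1.82))
E
python3 -m creep '[[[0,0,33,0],[0,0,33,0],[0,0,32,0],[0,0,0,0]]]' >/dev/null; python3 st.py
python3 -m creep '[[[0,0,0,0],[0,0,0,0],[0,0,0,0]]]' 0 >/dev/null; python3 st.py
python3 -m creep '[[[0,0,0.1,4]]]' >/dev/null;python3 st.py
python3 -m creep '[[[0,0,0.1,4]]]'  >/dev/null;python3 st.py
```

```text
t3.27 [ 0.5287 -0.167   0.1592] yaw 1.8198 q6 -0.6572 F [ 0.8 -0.  -0.5] Tz 0.028 T6 0.006 w 0.0612
t3.65 [ 0.53   -0.1686  0.1643] yaw 1.8202 q6 -0.6581 F [-5.6 -0.9  3.9] Tz 0.009 T6 0.018 w 0.0473
t3.77 [ 0.5298 -0.1686  0.1642] yaw 1.7492 q6 -0.5871 F [-6.4 -1.   4.3] Tz 0.307 T6 -0.234 w 0.0472
t3.90 [ 0.5297 -0.1686  0.1641] yaw 1.6790 q6 -0.5170 F [-5.6 -1.7  4. ] Tz 0.235 T6 -0.139 w 0.0470
```

```bash

python3 -m creep '[[[0,0,0.1,4]]]' >/dev/null;python3 st.py
python3 -m creep '[[[0,0,0.1,4]]]'  >/dev/null;python3 st.py
python3 -m creep '[[[0,0,0.25,8],[0,0,0.25,8],[0,0,0.3,8],[0,0,0.25,6],[0,0,0.1,4]]]'  >/dev/null;python3 st.py; python3 -m creep '[[[0,0,0,0]]]'  >/dev/null;python3 st.py
```

```text
t4.03 [ 0.5295 -0.1687  0.1639] yaw 1.6091 q6 -0.4471 F [-6.4 -1.4  3.4] Tz 0.278 T6 -0.137 w 0.0472
t4.15 [ 0.5294 -0.1687  0.1638] yaw 1.5393 q6 -0.3774 F [-7.3 -0.7  4.7] Tz 0.344 T6 -0.136 w 0.0475
t4.78 [ 0.5281 -0.1682  0.1627] yaw 0.9456 q6 0.2163 F [-10.9   0.4   5.7] Tz 0.354 T6 -0.073 w 0.0476
t4.90 [ 0.5281 -0.1682  0.1626] yaw 0.9469 q6 0.2150 F [-11.5  -1.2   5.4] Tz -0.082 T6 0.015 w 0.0474
```

```bash

python3 -m creep '[[[0,0,0,0],[0,0,0,0],[0,0,-20,0],[0,0,-21,0],[0,0,0,0]]]' 0.65 >/dev/null;python3 st.py C
```

```text
t5.53 [ 0.5323 -0.1682  0.2043] yaw 0.9484 q6 0.2145 F [-0.2  0.8  0. ] Tz -0.010 T6 -0.000 w 0.0610
C (array([138.7,  48.1, -40.2]), np.float64(-49.936445410921166))
```

```bash
sed -i 's/^K=.*/K=dict(A=(.528,-.1675),B=(.547,-.065),C=(.650,-.084),D=(.631,-.187))/' h.py
python3 -m creep '[[[45.7,15.6,0,0],[45.7,15.6,0,0],[45.7,15.6,0,0],[0,0,0,-10],[0,0,0,-10],[0,0,0,-10],[0,0,0,-10],[0,0,0,-10]]]' >/dev/null;python3 st.py C; python3 - <<'E'
from h import *
from bench import snapshot
s=snapshot("wrist");np.savez("w2.npz",**s)
for c,a in caps(s,(0,0,640,400),60): print(c.round(0),a,onplane(s,[c],.19).round(4))
E
```

```text
t6.53 [ 0.6486 -0.0835  0.2004] yaw 1.8269 q6 -0.4708 F [ 0.2  0.7 -0.2] Tz 0.005 T6 1.149 w 0.0613
C (array([ -0.8,   1.2, -44.6]), np.float64(0.39272974065826544))
[165. 168.] 339 [[ 0.5477 -0.0656  0.19  ]]
[322. 235.] 383 [[ 0.6509 -0.0835  0.19  ]]
[260. 357.] 248 [[ 0.6319 -0.1874  0.19  ]]
```

```bash

python3 -m creep '[[[0,1.2,19,0],[0,0,19,0],[0,0,0,0]]]' >/dev/null;python3 st.py
python3 -m creep '[[[0,0,0,0],[0,0,0,0],[0,0,0,0]]]' 0 >/dev/null; python3 st.py
for i in 1 2 3; do python3 -m creep '[[[0,0,0.1,4]]]' >/dev/null;python3 st.py;done
python3 -m creep '[[[0,0,0.25,8],[0,0,0.3,8],[0,0,0.25,8],[0,0,0.2,6]]]'  >/dev/null;python3 st.py
for i in 1 2; do python3 -m creep '[[[0,0,0.1,4]]]' >/dev/null;python3 st.py;done
python3 -m creep '[[[0,0,0,0],[0,0,0,0],[0,0,-20,0],[0,0,-21,0],[0,0,0,0]]]' 0.65 >/dev/null;python3 st.py B
```

```text
t6.95 [ 0.6479 -0.083   0.1596] yaw 1.8199 q6 -0.4632 F [-0.4  0.3 -0.3] Tz -0.025 T6 0.010 w 0.0611
t7.33 [ 0.6515 -0.0831  0.1644] yaw 1.8210 q6 -0.4639 F [ 5.1  0.7 -3.1] Tz -0.076 T6 -0.035 w 0.0478
t7.45 [ 0.6514 -0.0831  0.1642] yaw 1.7502 q6 -0.3931 F [ 4.3  1.1 -3.2] Tz 0.280 T6 -0.236 w 0.0476
t7.58 [ 0.6514 -0.0831  0.1641] yaw 1.6801 q6 -0.3229 F [ 5.3  0.8 -3.2] Tz 0.325 T6 -0.142 w 0.0476
t7.70 [ 0.6513 -0.0831  0.164 ] yaw 1.6102 q6 -0.2531 F [ 4.1  1.1 -3.7] Tz 0.314 T6 -0.139 w 0.0473
t8.20 [ 0.6511 -0.083   0.163 ] yaw 1.0854 q6 0.2718 F [ 3.4 -0.2 -4. ] Tz 0.389 T6 -0.302 w 0.0476
t8.32 [ 0.651  -0.083   0.1629] yaw 1.0167 q6 0.3405 F [ 4.4  0.6 -2.8] Tz 0.327 T6 -0.071 w 0.0473
t8.45 [ 0.651  -0.083   0.1627] yaw 0.9471 q6 0.4101 F [ 3.2  1.  -3.7] Tz 0.330 T6 -0.120 w 0.0473
t9.07 [ 0.6508 -0.0838  0.2064] yaw 0.9484 q6 0.4080 F [-0.4 -0.3  0.4] Tz 0.037 T6 -0.003 w 0.0611
B (array([-45.1, -95.1, -39.1]), np.float64(-49.93728895872728))
```

```bash

python3 -m creep '[[[-22.4,-47.3,0,0],[-22.4,-47.3,0,0],[0,0,0,-10],[0,0,0,-10],[0,0,0,-10],[0,0,0,-10],[0,0,0,-10],[0,0,0,0]]]' >/dev/null;python3 st.py B; python3 - <<'E'
from h import *
from bench import snapshot
s=snapshot("wrist");np.savez("w3.npz",**s)
for c,a in caps(s,(0,0,640,400),60): print(c.round(0),a,onplane(s,[c],.19).round(4))
E
```

```text
t10.07 [ 0.5463 -0.0646  0.2025] yaw 1.8189 q6 -0.4689 F [ 0.1 -0.1  0.2] Tz -0.017 T6 -0.362 w 0.0609
B (array([ -0.5,   0.6, -42.5]), np.float64(-0.0608811097008616))
[321. 233.] 380 [[ 0.548  -0.0645  0.19  ]]
[262. 355.] 101 [[ 0.5299 -0.1682  0.19  ]]
```

```bash

python3 -m creep '[[[0,0.8,20,0],[0,0,20,0],[0,0,0,0]]]' >/dev/null;python3 st.py
python3 -m creep '[[[0,0,0,0],[0,0,0,0],[0,0,0,0]]]' 0 >/dev/null; python3 st.py
for i in 1 2 3; do python3 -m creep '[[[0,0,0.1,4]]]' >/dev/null;python3 st.py;done
python3 -m creep '[[[0,0,0.25,8],[0,0,0.3,8],[0,0,0.25,8],[0,0,0.2,6]]]'  >/dev/null;python3 st.py
for i in 1 2; do python3 -m creep '[[[0,0,0.1,4]]]' >/dev/null;python3 st.py;done
python3 -m creep '[[[0,0,0,0],[0,0,0,0],[0,0,-20,0],[0,0,-21,0],[0,0,0,0]]]' 0.65 >/dev/null;python3 st.py D
```

```text
t10.50 [ 0.5461 -0.0642  0.1611] yaw 1.8189 q6 -0.4682 F [ 0.3  0.8 -0.7] Tz 0.039 T6 0.011 w 0.0614
t10.88 [ 0.5487 -0.0645  0.1646] yaw 1.8207 q6 -0.4697 F [3.3 0.9 1.2] Tz -0.068 T6 -0.048 w 0.0476
t11.00 [ 0.5486 -0.0645  0.1645] yaw 1.7500 q6 -0.3990 F [3.2 0.7 1.7] Tz 0.272 T6 -0.243 w 0.0475
t11.12 [ 0.5485 -0.0645  0.1643] yaw 1.6798 q6 -0.3288 F [2.8 1.2 0.3] Tz 0.330 T6 -0.150 w 0.0477
t11.25 [ 0.5485 -0.0645  0.1642] yaw 1.6100 q6 -0.2590 F [2.5 0.  0.4] Tz 0.358 T6 -0.149 w 0.0474
t11.75 [ 0.5479 -0.0644  0.1632] yaw 1.0851 q6 0.2659 F [0.8 0.6 1.6] Tz 0.338 T6 -0.325 w 0.0475
t11.88 [ 0.5479 -0.0643  0.1631] yaw 1.0164 q6 0.3346 F [1.3 0.3 0.5] Tz 0.305 T6 -0.096 w 0.0475
t12.00 [ 0.5478 -0.0643  0.1629] yaw 0.9468 q6 0.4043 F [0.5 0.6 1.6] Tz 0.322 T6 -0.147 w 0.0473
t12.62 [ 0.5485 -0.0648  0.2049] yaw 0.9485 q6 0.4022 F [-0.7 -0.2 -0.3] Tz -0.008 T6 -0.003 w 0.0613
D (array([-51.2, 138.4, -39.7]), np.float64(-49.93133919101172))
```

```bash

python3 -m creep '[[[-16.9,46.4,0,0],[-16.9,46.4,0,0],[-16.9,46.4,0,0],[0,0,0,-10],[0,0,0,-10],[0,0,0,-10],[0,0,0,-10],[0,0,0,-10]]]' >/dev/null;python3 st.py
python3 -m creep '[[[0,0,20,0],[0,0,20,0],[0,0,0,0]]]' >/dev/null;python3 st.py
python3 - <<'E'
from h import *
from bench import snapshot
s=snapshot("wrist");np.savez("w4.npz",**s)
for c,a in caps(s,(0,0,640,400),60): print(c.round(0),a,onplane(s,[c],.188).round(4))
E
```

```text
t13.62 [ 0.6305 -0.1867  0.2011] yaw 1.8269 q6 -0.6301 F [-0.5  0.4  0.3] Tz 0.034 T6 1.150 w 0.0611
t14.00 [ 0.6293 -0.1862  0.1591] yaw 1.8210 q6 -0.6242 F [-0.6  0.4 -0. ] Tz -0.053 T6 -0.001 w 0.0612
[424.  70.] 986 [[ 0.6511 -0.0835  0.188 ]]
[129. 183.] 687 [[ 0.5287 -0.1676  0.188 ]]
[323. 266.] 579 [[ 0.6322 -0.1874  0.188 ]]
```

```bash

python3 -m creep '[[[0,0,0,0],[0,0,0,0],[0,0,0,0]]]' 0 >/dev/null; python3 st.py
for i in 1 2 3; do python3 -m creep '[[[0,0,0.1,4]]]' >/dev/null;python3 st.py;done
python3 -m creep '[[[0,0,0.25,8],[0,0,0.3,8],[0,0,0.25,8],[0,0,0.2,6]]]'  >/dev/null;python3 st.py
for i in 1 2; do python3 -m creep '[[[0,0,0.1,4]]]' >/dev/null;python3 st.py;done
python3 -m creep '[[[0,0,0,0],[0,0,0,0],[0,0,-20,0],[0,0,-21,0],[0,0,0,0]]]' 0.65 >/dev/null;python3 st.py A
python3 - <<'E'
from h import *
from bench import snapshot
s=snapshot("wrist");cv2.imwrite("pics/w5.png",s["color"][...,::-1])
E
```

```text
t14.43 [ 0.6326 -0.1868  0.1641] yaw 1.8213 q6 -0.6239 F [4.5 1.  0.2] Tz 0.006 T6 -0.051 w 0.0476
t14.55 [ 0.6325 -0.1868  0.164 ] yaw 1.7505 q6 -0.5531 F [ 5.2 -0.4  0. ] Tz 0.259 T6 -0.245 w 0.0470
t14.68 [ 0.6324 -0.1868  0.1638] yaw 1.6804 q6 -0.4830 F [ 4.5 -0.3  0.3] Tz 0.304 T6 -0.152 w 0.0472
t14.80 [ 0.6323 -0.1868  0.1636] yaw 1.6105 q6 -0.4132 F [ 4.4 -0.5  0.2] Tz 0.320 T6 -0.151 w 0.0476
t15.30 [ 0.6316 -0.1867  0.1626] yaw 1.0855 q6 0.1118 F [2.3 0.3 0.3] Tz 0.329 T6 -0.326 w 0.0477
t15.43 [ 0.6315 -0.1866  0.1625] yaw 1.0168 q6 0.1805 F [2.8 1.1 1.5] Tz 0.303 T6 -0.095 w 0.0476
t15.55 [ 0.6315 -0.1866  0.1624] yaw 0.9472 q6 0.2501 F [1.4 0.9 0.9] Tz 0.322 T6 -0.147 w 0.0477
t16.18 [ 0.6318 -0.1874  0.2048] yaw 0.9485 q6 0.2482 F [-0.7  0.9  0.5] Tz -0.047 T6 -0.003 w 0.0613
A (array([-44.3, -95.8, -40.6]), np.float64(-49.935920421384154))
```

View pics/w5.png

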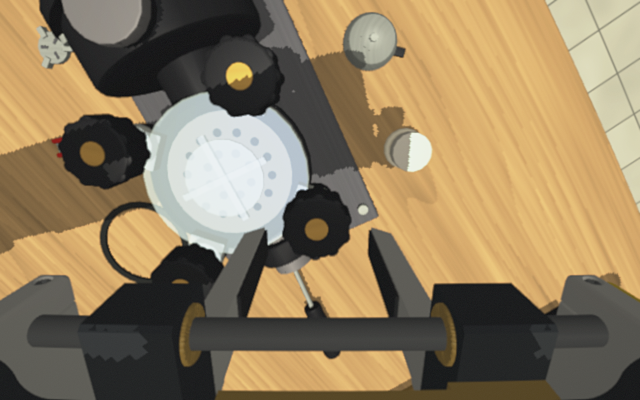

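The view shows all four knobs in place, the lid level by eye, and the bell and tub undisturbed. At 16 s there is time for an intermediate round of 35° each, still short of home.

```bash

python3 -m creep '[[[-22,-47.7,0,0],[-22,-47.7,0,0],[0,0,0,-10],[0,0,0,-10],[0,0,0,-10],[0,0,0,-10],[0,0,20,-10],[0,0,20,0]]]' >/dev/null;python3 st.py
python3 -m creep '[[[0,0,0,0],[0,0,0,0],[0,0,0,0],[0,0,0,0]]]' 0 >/dev/null; python3 st.py
python3 -m creep '[[[0,0,0.25,8],[0,0,0.3,8],[0,0,0.25,7]]]'  >/dev/null;python3 st.py
for i in 1 2 3; do python3 -m creep '[[[0,0,0.1,4]]]' >/dev/null;python3 st.py;done
python3 -m creep '[[[0,0,0,0],[0,0,0,0],[0,0,-20,0],[0,0,-20.5,0],[0,0,0,0]]]' 0.65 >/dev/null;python3 st.py C
```

```text
t17.23 [ 0.5272 -0.1667  0.1606] yaw 1.8221 q6 -0.6600 F [ 0.3 -0.7  0.2] Tz 0.037 T6 -0.259 w 0.0611
t17.73 [ 0.5293 -0.166   0.1612] yaw 1.8217 q6 -0.6587 F [ 4.3  0.5 -8. ] Tz -0.017 T6 -0.038 w 0.0474
t18.10 [ 0.5294 -0.166   0.1605] yaw 1.4174 q6 -0.2542 F [ 5.3  0.8 -8.4] Tz 0.350 T6 -0.416 w 0.0478
t18.23 [ 0.5294 -0.166   0.1603] yaw 1.3491 q6 -0.1859 F [ 5.8  1.7 -8.1] Tz 0.387 T6 -0.018 w 0.0476
t18.35 [ 0.5295 -0.166   0.1602] yaw 1.2796 q6 -0.1164 F [ 5.3  1.2 -8.9] Tz 0.368 T6 -0.093 w 0.0476
t18.48 [ 0.5295 -0.166   0.1601] yaw 1.2097 q6 -0.0466 F [ 5.9  1.5 -8.8] Tz 0.329 T6 -0.091 w 0.0476
t19.10 [ 0.5289 -0.1676  0.2047] yaw 1.2100 q6 -0.0481 F [-0.3 -0.7  0.4] Tz 0.034 T6 -0.002 w 0.0612
C (array([120.9,  84. , -39.9]), np.float64(-34.9478680323551))
```

```bash

python3 -m creep '[[[40.5,28.2,0,0],[40.5,28.2,0,0],[40.5,28.2,0,0],[0,0,0,-10],[0,0,0,-10],[0,0,0,-10],[0,0,20,-5],[0,0,20,0]]]' >/dev/null;python3 st.py
python3 -m creep '[[[0,0,0,0],[0,0,0,0],[0,0,0,0],[0,0,0,0]]]' 0 >/dev/null; python3 st.py
python3 -m creep '[[[0,0,0.25,8],[0,0,0.3,8],[0,0,0.25,7]]]'  >/dev/null;python3 st.py
for i in 1 2 3; do python3 -m creep '[[[0,0,0.1,4]]]' >/dev/null;python3 st.py;done
python3 -m creep '[[[0,0,0,0],[0,0,0,0],[0,0,-20,0],[0,0,-20.5,0],[0,0,0,0]]]' 0.65 >/dev/null;python3 st.py B
```

```text
t20.10 [ 0.6497 -0.0832  0.1607] yaw 1.8215 q6 -0.4645 F [-0.3 -0.2  0.2] Tz -0.006 T6 -0.131 w 0.0610
t20.60 [ 0.6513 -0.0825  0.1609] yaw 1.8215 q6 -0.4637 F [ 5.   0.3 -6.6] Tz -0.011 T6 -0.027 w 0.0476
t20.98 [ 0.6513 -0.0825  0.1601] yaw 1.4170 q6 -0.0592 F [ 4.7  0.4 -7. ] Tz 0.357 T6 -0.414 w 0.0475
t21.10 [ 0.6513 -0.0825  0.16  ] yaw 1.3487 q6 0.0091 F [ 4.9  1.5 -7.7] Tz 0.372 T6 -0.017 w 0.0474
t21.23 [ 0.6513 -0.0825  0.1599] yaw 1.2792 q6 0.0786 F [ 4.9  0.3 -7.4] Tz 0.341 T6 -0.092 w 0.0474
t21.35 [ 0.6513 -0.0825  0.1597] yaw 1.2094 q6 0.1484 F [ 4.3  1.9 -6.8] Tz 0.408 T6 -0.090 w 0.0474
t21.98 [ 0.651  -0.0836  0.2047] yaw 1.2102 q6 0.1467 F [0.6 0.2 0.4] Tz -0.001 T6 -0.003 w 0.0610
B (array([ -19.3, -103.7,  -40.9]), np.float64(-34.93934783949876))
```

```bash

python3 -m creep '[[[-9.2,-51.4,0,0],[-9.2,-51.4,0,0],[0,0,0,-10],[0,0,0,-10],[0,0,0,-10],[0,0,20,-5],[0,0,20.5,0]]]' >/dev/null;python3 st.py
python3 -m creep '[[[0,0,0,0],[0,0,0,0],[0,0,0,0],[0,0,0,0]]]' 0 >/dev/null; python3 st.py
python3 -m creep '[[[0,0,0.25,8],[0,0,0.3,8],[0,0,0.25,7]]]'  >/dev/null;python3 st.py
for i in 1 2 3; do python3 -m creep '[[[0,0,0.1,4]]]' >/dev/null;python3 st.py;done
python3 -m creep '[[[0,0,0,0],[0,0,0,0],[0,0,-20,0],[0,0,-21,0],[0,0,0,0]]]' 0.65 >/dev/null;python3 st.py D
```

```text
t22.85 [ 0.5469 -0.0641  0.1599] yaw 1.8216 q6 -0.4703 F [-0.3 -0.1 -0.7] Tz -0.057 T6 -0.131 w 0.0608
t23.35 [ 0.5485 -0.0635  0.1603] yaw 1.8213 q6 -0.4695 F [ 4.9  0.6 -7. ] Tz -0.021 T6 -0.029 w 0.0476
t23.73 [ 0.5484 -0.0636  0.1595] yaw 1.4169 q6 -0.0649 F [ 5.4  2.1 -8. ] Tz 0.311 T6 -0.450 w 0.0473
t23.85 [ 0.5485 -0.0636  0.1594] yaw 1.3485 q6 0.0035 F [ 3.9  0.2 -6.2] Tz 0.374 T6 -0.054 w 0.0477
t23.98 [ 0.5484 -0.0636  0.1592] yaw 1.2790 q6 0.0729 F [ 4.5  1.  -7. ] Tz 0.298 T6 -0.131 w 0.0475
t24.10 [ 0.5484 -0.0635  0.1591] yaw 1.2092 q6 0.1428 F [ 4.4  0.6 -7.6] Tz 0.325 T6 -0.132 w 0.0476
t24.73 [ 0.5484 -0.0645  0.2036] yaw 1.2103 q6 0.1409 F [ 0.6 -0.3 -0.5] Tz -0.037 T6 -0.003 w 0.0615
D (array([-85.5, 120.7, -40.8]), np.float64(-34.93397975050022))
```

```bash

python3 -m creep '[[[-28.4,40.6,0,0],[-28.4,40.6,0,0],[-28.4,40.6,0,0],[0,0,0,-10],[0,0,0,-10],[0,0,0,-10],[0,0,20,-5],[0,0,19,0]]]' >/dev/null;python3 st.py
python3 -m creep '[[[0,0,0,0],[0,0,0,0],[0,0,0,0],[0,0,0,0]]]' 0 >/dev/null; python3 st.py
python3 -m creep '[[[0,0,0.25,8],[0,0,0.3,8],[0,0,0.25,7]]]'  >/dev/null;python3 st.py
for i in 1 2 3; do python3 -m creep '[[[0,0,0.1,4]]]' >/dev/null;python3 st.py;done
python3 -m creep '[[[0,0,0,0],[0,0,0,0],[0,0,-20,0],[0,0,-21,0],[0,0,0,0]]]' 0.65 >/dev/null;python3 st.py A
```

```text
t25.73 [ 0.6308 -0.1868  0.1602] yaw 1.8199 q6 -0.6230 F [ 0.  -0.2 -0.8] Tz 0.018 T6 -0.185 w 0.0612
t26.23 [ 0.6324 -0.186   0.1604] yaw 1.8210 q6 -0.6231 F [ 4.5  1.7 -7.8] Tz -0.048 T6 -0.049 w 0.0474
t26.60 [ 0.6322 -0.186   0.1596] yaw 1.4165 q6 -0.2186 F [ 3.8  2.3 -7.3] Tz 0.357 T6 -0.452 w 0.0475
t26.73 [ 0.6321 -0.186   0.1595] yaw 1.3482 q6 -0.1503 F [ 3.9  1.7 -7.1] Tz 0.279 T6 -0.056 w 0.0477
t26.85 [ 0.6321 -0.186   0.1594] yaw 1.2787 q6 -0.0808 F [ 3.7  0.4 -7.7] Tz 0.344 T6 -0.133 w 0.0470
t26.98 [ 0.6321 -0.186   0.1593] yaw 1.2089 q6 -0.0110 F [ 3.5  0.7 -6.9] Tz 0.312 T6 -0.133 w 0.0474
t27.60 [ 0.6322 -0.1875  0.2051] yaw 1.2101 q6 -0.0133 F [-0.6  0.1 -0.2] Tz 0.016 T6 -0.003 w 0.0609
A (array([ -18.1, -104.3,  -40.5]), np.float64(-34.94683907546017))
```

```bash

python3 -m creep '[[[-8.9,-51.8,0,0],[-8.9,-51.8,0,0],[0,0,0,-10],[0,0,0,-10],[0,0,20,-10],[0,0,22,-5],[0,0,0,0],[0,0,0,0]]]' >/dev/null;python3 st.py
python3 -m creep '[[[0,0,0,0],[0,0,0,0],[0,0,0,0]]]' 0 >/dev/null; python3 st.py
python3 -m creep '[[[0,0,0.25,8]]]'  >/dev/null;python3 st.py
for i in 1 2 3; do python3 -m creep '[[[0,0,0.07,2]]]' >/dev/null;python3 st.py;done
```

```text
t28.60 [ 0.528 -0.167  0.16 ] yaw 1.8196 q6 -0.6574 F [ 1.  -0.7 -0.4] Tz 0.011 T6 0.002 w 0.0615
t28.98 [ 0.5295 -0.1668  0.1607] yaw 1.8210 q6 -0.6582 F [4.9 1.3 1.2] Tz -0.026 T6 -0.058 w 0.0474
t29.10 [ 0.5294 -0.1669  0.1604] yaw 1.6788 q6 -0.5159 F [4.6 0.4 0.6] Tz 0.366 T6 -0.760 w 0.0478
t29.23 [ 0.5294 -0.1669  0.1604] yaw 1.6472 q6 -0.4843 F [6.4 0.6 1.9] Tz 0.317 T6 0.304 w 0.0476
t29.35 [ 0.5294 -0.1669  0.1603] yaw 1.6129 q6 -0.4501 F [5.3 0.3 1.3] Tz 0.335 T6 0.124 w 0.0475
t29.48 [ 0.5294 -0.1669  0.1602] yaw 1.5779 q6 -0.4152 F [6.2 1.3 2. ] Tz 0.308 T6 0.123 w 0.0474
```

```bash

for i in 1 2 3; do python3 -m creep '[[[0,0,0.07,2]]]' >/dev/null;python3 st.py;done
```

```text
t29.60 [ 0.5294 -0.1669  0.1602] yaw 1.5431 q6 -0.3803 F [5.5 0.8 1.4] Tz 0.301 T6 0.124 w 0.0473
t29.73 [ 0.5293 -0.1669  0.1601] yaw 1.5081 q6 -0.3453 F [4.9 1.1 2.6] Tz 0.378 T6 0.125 w 0.0476
t29.85 [ 0.5293 -0.1669  0.16  ] yaw 1.4732 q6 -0.3104 F [4.7 1.3 1.7] Tz 0.361 T6 0.126 w 0.0474
```

```bash

for i in 1 2 3; do python3 -m creep '[[[0,0,0.07,2]]]' >/dev/null;python3 st.py;done
```

```text
t29.98 [ 0.5293 -0.1669  0.16  ] yaw 1.4383 q6 -0.2756 F [4.9 1.  1.8] Tz 0.381 T6 0.127 w 0.0476
t30.10 [ 0.5293 -0.1669  0.1599] yaw 1.4033 q6 -0.2405 F [5.2 0.1 2.6] Tz 0.320 T6 0.128 w 0.0475
t30.23 [ 0.5293 -0.1669  0.1598] yaw 1.3684 q6 -0.2056 F [5.1 0.4 2.1] Tz 0.383 T6 0.152 w 0.0476
```

```bash

for i in 1 2; do python3 -m creep '[[[0,0,0.07,2]]]' >/dev/null;python3 st.py;done
```

```text
t30.35 [ 0.5293 -0.1669  0.1598] yaw 1.3333 q6 -0.1705 F [4.7 1.  2. ] Tz 0.404 T6 0.178 w 0.0472
t30.48 [ 0.5292 -0.1668  0.1597] yaw 1.2984 q6 -0.1357 F [5.2 0.8 2.6] Tz 0.452 T6 0.224 w 0.0476
```

```bash

python3 -m creep '[[[0,0,0.03,1]]]' >/dev/null;python3 st.py
python3 -m creep '[[[0,0,0,0],[0,0,0,0],[0,0,-22,0],[0,0,-22,0],[0,0,0,0]]]' 0.65 >/dev/null;python3 st.py C
```

```text
t30.60 [ 0.5292 -0.1668  0.1597] yaw 1.2814 q6 -0.1186 F [4.6 0.3 3.1] Tz 0.474 T6 0.370 w 0.0476
t31.23 [ 0.5283 -0.1674  0.204 ] yaw 1.2797 q6 -0.1177 F [0.2 0.5 0. ] Tz -0.012 T6 -0.002 w 0.0610
C (array([114.8,  92.8, -40.9]), np.float64(-30.959523150774633))
```

```bash

python3 -m creep '[[[38.5,31.1,0,0],[38.5,31.1,0,0],[38.5,31.1,0,0],[0,0,0,-10],[0,0,0,-10],[0,0,20,-10],[0,0,21,-1],[0,0,0,0]]]' >/dev/null;python3 st.py
python3 -m creep '[[[0,0,0,0],[0,0,0,0],[0,0,0,0],[0,0,0,0]]]' 0 >/dev/null; python3 st.py
python3 -m creep '[[[0,0,0.25,8]]]'  >/dev/null;python3 st.py
for i in 1 2 3; do python3 -m creep '[[[0,0,0.07,2]]]' >/dev/null;python3 st.py;done
```

```text
t32.23 [ 0.6482 -0.0827  0.1571] yaw 1.8205 q6 -0.4631 F [ 0.2 -0.6 -0.8] Tz 0.005 T6 -0.041 w 0.0610
t32.73 [ 0.6514 -0.083   0.1623] yaw 1.8209 q6 -0.4632 F [ 5.  -0.2 -0.1] Tz 0.002 T6 -0.043 w 0.0474
t32.85 [ 0.6514 -0.083   0.1621] yaw 1.6786 q6 -0.3208 F [4.3 0.6 0.7] Tz 0.335 T6 -0.757 w 0.0476
t32.98 [ 0.6514 -0.0829  0.162 ] yaw 1.6469 q6 -0.2891 F [ 5.   0.4 -0.1] Tz 0.353 T6 0.329 w 0.0475
t33.10 [ 0.6513 -0.083   0.1619] yaw 1.6115 q6 -0.2538 F [5.2 0.7 0.4] Tz 0.323 T6 0.092 w 0.0472
t33.23 [ 0.6513 -0.083   0.1619] yaw 1.5763 q6 -0.2186 F [ 5.5 -0.6  1.2] Tz 0.352 T6 0.126 w 0.0474
```

```bash

for i in 1 2 3 ; do python3 -m creep '[[[0,0,0.07,2]]]' >/dev/null;python3 st.py;done
```

```text
t33.35 [ 0.6513 -0.083   0.1618] yaw 1.5414 q6 -0.1837 F [ 5.4 -0.2  1.1] Tz 0.337 T6 0.129 w 0.0477
t33.48 [ 0.6513 -0.083   0.1617] yaw 1.5064 q6 -0.1488 F [5.4 0.2 1.1] Tz 0.388 T6 0.130 w 0.0475
t33.60 [ 0.6513 -0.083   0.1617] yaw 1.4715 q6 -0.1139 F [5.3 0.3 1.4] Tz 0.362 T6 0.132 w 0.0475
```

```bash

for i in 1 2 3 ; do python3 -m creep '[[[0,0,0.07,2]]]' >/dev/null;python3 st.py;done
```

```text
t33.73 [ 0.6513 -0.083   0.1616] yaw 1.4365 q6 -0.0789 F [ 4.7 -0.2  0.2] Tz 0.355 T6 0.130 w 0.0478
t33.85 [ 0.6512 -0.083   0.1615] yaw 1.4015 q6 -0.0439 F [5.5 0.5 1.9] Tz 0.379 T6 0.131 w 0.0472
t33.98 [ 0.6512 -0.083   0.1614] yaw 1.3667 q6 -0.0090 F [ 5.1 -0.1  0.4] Tz 0.408 T6 0.173 w 0.0475
```

```bash

for i in 1 2 ; do python3 -m creep '[[[0,0,0.07,2]]]' >/dev/null;python3 st.py;done
```

```text
t34.10 [ 0.6512 -0.083   0.1614] yaw 1.3317 q6 0.0260 F [4.4 0.1 1.8] Tz 0.486 T6 0.205 w 0.0477
t34.23 [ 0.6512 -0.083   0.1613] yaw 1.2967 q6 0.0609 F [ 5.2 -0.1  0.6] Tz 0.486 T6 0.237 w 0.0473
```

```bash

python3 -m creep '[[[0,0,0,0],[0,0,0,0],[0,0,-21,0],[0,0,-22,0],[0,0,0,0]]]' 0.65 >/dev/null;python3 st.py B
```

```text
t34.85 [ 0.6508 -0.0833  0.2055] yaw 1.2970 q6 0.0603 F [0.6 0.1 1.2] Tz 0.002 T6 -0.000 w 0.0614
B (array([ -10.5, -104.8,  -39.8]), np.float64(-29.965317577026408))
```

```bash

python3 -m creep '[[[-4.8,-51.9,0,0],[-4.8,-51.9,0,0],[0,0,0,-10],[0,0,0,-10],[0,0,20,-10],[0,0,22,0],[0,0,0,0],[0,0,0,0]]]' >/dev/null;python3 st.py
python3 -m creep '[[[0,0,0,0],[0,0,0,0],[0,0,0,0]]]' 0 >/dev/null; python3 st.py
python3 -m creep '[[[0,0,0.25,8]]]'  >/dev/null;python3 st.py
for i in 1 2 3; do python3 -m creep '[[[0,0,0.07,2]]]' >/dev/null;python3 st.py;done
```

```text
t35.85 [ 0.5477 -0.0642  0.1615] yaw 1.8207 q6 -0.4693 F [ 0.1  0.9 -0.1] Tz 0.001 T6 -0.000 w 0.0615
t36.23 [ 0.5487 -0.0642  0.1625] yaw 1.8209 q6 -0.4694 F [ 1.5 -0.5  1.3] Tz 0.015 T6 -0.017 w 0.0475
t36.35 [ 0.5486 -0.0643  0.1622] yaw 1.6783 q6 -0.3267 F [ 0.9 -0.1  1.7] Tz 0.268 T6 -0.807 w 0.0475
t36.48 [ 0.5485 -0.0643  0.1621] yaw 1.6467 q6 -0.2951 F [ 0.9 -0.6  4.2] Tz 0.282 T6 0.280 w 0.0474
t36.60 [ 0.5485 -0.0643  0.1621] yaw 1.6113 q6 -0.2598 F [ 0.7 -0.1  4.7] Tz 0.263 T6 0.064 w 0.0473
t36.73 [ 0.5485 -0.0642  0.162 ] yaw 1.5754 q6 -0.2239 F [0.9 0.5 5.3] Tz 0.295 T6 0.050 w 0.0473
```

```bash

for i in 1 2 3; do python3 -m creep '[[[0,0,0.07,2]]]' >/dev/null;python3 st.py;done
```

```text
t36.85 [ 0.5484 -0.0643  0.1619] yaw 1.5404 q6 -0.1888 F [ 0.3 -0.8  5.4] Tz 0.295 T6 0.072 w 0.0472
t36.98 [ 0.5484 -0.0643  0.1618] yaw 1.5054 q6 -0.1539 F [-0.1 -0.2  5.7] Tz 0.309 T6 0.072 w 0.0474
t37.10 [ 0.5484 -0.0643  0.1618] yaw 1.4705 q6 -0.1190 F [0.8 0.2 6.3] Tz 0.289 T6 0.072 w 0.0475
```

```bash

for i in 1 2 3; do python3 -m creep '[[[0,0,0.07,2]]]' >/dev/null;python3 st.py;done
```

```text
t37.23 [ 0.5483 -0.0643  0.1617] yaw 1.4356 q6 -0.0841 F [ 0.2 -0.5  5.6] Tz 0.230 T6 0.072 w 0.0476
t37.35 [ 0.5483 -0.0643  0.1616] yaw 1.4007 q6 -0.0492 F [-0.  -0.1  6.1] Tz 0.278 T6 0.072 w 0.0476
t37.48 [ 0.5483 -0.0642  0.1616] yaw 1.3658 q6 -0.0143 F [ 0.9 -0.7  6. ] Tz 0.338 T6 0.075 w 0.0474
```

```bash

for i in 1 2 3; do python3 -m creep '[[[0,0,0.07,2]]]' >/dev/null;python3 st.py;done
```

```text
t37.60 [ 0.5482 -0.0642  0.1615] yaw 1.3310 q6 0.0205 F [0.3 0.9 6.9] Tz 0.332 T6 0.117 w 0.0473
t37.73 [ 0.5482 -0.0642  0.1615] yaw 1.2962 q6 0.0553 F [-0.2  0.3  5.9] Tz 0.407 T6 0.155 w 0.0473
t37.85 [ 0.5482 -0.0643  0.1614] yaw 1.2614 q6 0.0901 F [ 0.2 -0.3  6.1] Tz 0.401 T6 0.193 w 0.0474
```

One more 2° step should bring B to about 0.16 N m above free. Then I go to D.

```bash

python3 -m creep '[[[0,0,0.07,2]]]' >/dev/null;python3 st.py
python3 -m creep '[[[0,0,0,0],[0,0,0,0],[0,0,-21,0],[0,0,-22,0],[0,0,0,0]]]' 0.65 >/dev/null;python3 st.py D
```

```text
t37.98 [ 0.5482 -0.0642  0.1614] yaw 1.2266 q6 0.1249 F [ 0.7 -0.6  5.8] Tz 0.458 T6 0.232 w 0.0475
t38.60 [ 0.5486 -0.0643  0.2045] yaw 1.2273 q6 0.1241 F [-0.3  0.1 -0.7] Tz 0.000 T6 -0.000 w 0.0612
D (array([-87.7, 119. , -40.2]), np.float64(-33.9589178663865))
```

```bash

python3 -m creep '[[[-29.1,40,0,0],[-29.1,40,0,0],[-29.1,40,0,0],[0,0,0,-10],[0,0,0,-10],[0,0,20,-10],[0,0,21,-4],[0,0,0,0]]]' >/dev/null;python3 st.py
python3 -m creep '[[[0,0,0,0],[0,0,0,0],[0,0,0,0],[0,0,0,0]]]' 0 >/dev/null; python3 st.py
python3 -m creep '[[[0,0,0.25,8]]]'  >/dev/null;python3 st.py
for i in 1 2 3 4; do python3 -m creep '[[[0,0,0.07,2]]]' >/dev/null;python3 st.py;done
```

```text
t39.60 [ 0.6295 -0.1861  0.1579] yaw 1.8198 q6 -0.6227 F [-0.5 -0.2  0.7] Tz 0.025 T6 -0.147 w 0.0612
t40.10 [ 0.6326 -0.1867  0.1631] yaw 1.8210 q6 -0.6234 F [ 5.4  0.2 -1.2] Tz -0.092 T6 -0.075 w 0.0478
t40.23 [ 0.6324 -0.1867  0.1628] yaw 1.6786 q6 -0.4810 F [ 3.6 -0.3  0.1] Tz 0.313 T6 -0.804 w 0.0479
t40.35 [ 0.6324 -0.1867  0.1627] yaw 1.6469 q6 -0.4493 F [ 4.2  0.6 -0.4] Tz 0.266 T6 0.281 w 0.0472
t40.48 [ 0.6323 -0.1867  0.1627] yaw 1.6115 q6 -0.4140 F [ 4.  -0.   1.3] Tz 0.316 T6 0.066 w 0.0472
t40.60 [ 0.6323 -0.1868  0.1626] yaw 1.5757 q6 -0.3783 F [5.1 0.4 0.8] Tz 0.288 T6 0.061 w 0.0477
t40.73 [ 0.6322 -0.1868  0.1626] yaw 1.5407 q6 -0.3433 F [4.3 1.4 0.8] Tz 0.284 T6 0.083 w 0.0475
```

```bash

for i in 1 2; do python3 -m creep '[[[0,0,0.07,2]]]' >/dev/null;python3 st.py;done
```

```text
t40.85 [ 0.6322 -0.1868  0.1625] yaw 1.5056 q6 -0.3082 F [4.4 0.4 2. ] Tz 0.295 T6 0.072 w 0.0475
t40.98 [ 0.6321 -0.1868  0.1624] yaw 1.4705 q6 -0.2731 F [5.4 1.1 2.1] Tz 0.287 T6 0.067 w 0.0476
```

```bash

for i in 1 2 3; do python3 -m creep '[[[0,0,0.07,2]]]' >/dev/null;python3 st.py;done
```

```text
t41.10 [ 0.6321 -0.1868  0.1624] yaw 1.4354 q6 -0.2380 F [5.2 0.6 3. ] Tz 0.304 T6 0.069 w 0.0477
t41.23 [ 0.632  -0.1867  0.1623] yaw 1.4003 q6 -0.2029 F [6.2 1.4 3.7] Tz 0.317 T6 0.070 w 0.0479
t41.35 [ 0.632  -0.1868  0.1622] yaw 1.3651 q6 -0.1678 F [4.8 1.2 3. ] Tz 0.329 T6 0.071 w 0.0477
```

```bash

for i in 1 2 3; do python3 -m creep '[[[0,0,0.07,2]]]' >/dev/null;python3 st.py;done
```

```text
t41.48 [ 0.6319 -0.1868  0.1621] yaw 1.3302 q6 -0.1328 F [4.5 1.6 3.9] Tz 0.275 T6 0.079 w 0.0475
t41.60 [ 0.6319 -0.1868  0.1621] yaw 1.2952 q6 -0.0979 F [3.8 1.3 4.9] Tz 0.363 T6 0.120 w 0.0475
t41.73 [ 0.6318 -0.1867  0.162 ] yaw 1.2603 q6 -0.0630 F [4.4 1.5 5.8] Tz 0.356 T6 0.158 w 0.0474
```

```bash

for i in 1 2; do python3 -m creep '[[[0,0,0.07,2]]]' >/dev/null;python3 st.py;done
python3 -m creep '[[[0,0,0,0],[0,0,0,0],[0,0,-21,0],[0,0,-22,0],[0,0,0,0]]]' 0.65 >/dev/null;python3 st.py A
```

```text
t41.85 [ 0.6318 -0.1867  0.1619] yaw 1.2256 q6 -0.0282 F [4.5 1.1 5.4] Tz 0.432 T6 0.197 w 0.0474
t41.98 [ 0.6317 -0.1867  0.1619] yaw 1.1907 q6 0.0066 F [4.2 0.8 6.1] Tz 0.447 T6 0.236 w 0.0475
t42.60 [ 0.6315 -0.1873  0.2053] yaw 1.1917 q6 0.0050 F [ 0.6  0.7 -0.2] Tz -0.017 T6 0.001 w 0.0609
A (array([ -19.9, -103.5,  -39.9]), np.float64(-35.99939352880952))
```

```bash

python3 -m creep '[[[-9.8,-51.4,0,0],[-9.8,-51.4,0,0],[0,0,0,-10],[0,0,0,-10],[0,0,21,0],[0,0,22,0],[0,0,0,0],[0,0,0,0]]]' >/dev/null;python3 st.py
python3 -m creep '[[[0,0,0,0],[0,0,0,0],[0,0,0,0]]]' 0 >/dev/null; python3 st.py
for i in 1 2; do python3 -m creep '[[[0,0,0.03,1]]]' >/dev/null;python3 st.py;done
```

```text
t43.60 [ 0.5285 -0.1671  0.1608] yaw 1.5414 q6 -0.3789 F [0.  0.1 0.3] Tz -0.051 T6 0.000 w 0.0611
t43.98 [ 0.5294 -0.1673  0.1621] yaw 1.5416 q6 -0.3789 F [ 0.3 -0.4  2.5] Tz -0.038 T6 -0.017 w 0.0476
t44.10 [ 0.5293 -0.1673  0.1621] yaw 1.5244 q6 -0.3616 F [ 0.7 -0.3  3.6] Tz 0.398 T6 0.336 w 0.0472
t44.23 [ 0.5293 -0.1672  0.162 ] yaw 1.5064 q6 -0.3437 F [ 0.7 -1.   4.4] Tz 0.492 T6 0.359 w 0.0473
```

A now reads about 0.17 N m above free (expected after easing plus 2°). I'll check C the same way.

```bash

python3 -m creep '[[[0,0,0,0],[0,0,0,0],[0,0,-21,0],[0,0,-22,0],[0,0,0,0]]]' 0.65 >/dev/null;python3 st.py C
```

```text
t44.85 [ 0.5294 -0.1673  0.2055] yaw 1.5064 q6 -0.3438 F [0.1 0.1 0.5] Tz -0.040 T6 0.001 w 0.0611
C (array([ 90.9, 115.1, -39.3]), np.float64(-17.967864085566568))
```

```bash

python3 -m creep '[[[30.5,38.6,0,0],[30.5,38.6,0,0],[30.5,38.6,0,0],[0,0,0,0],[0,0,21,0],[0,0,21,0],[0,0,0,0],[0,0,0,0]]]' >/dev/null;python3 st.py
python3 -m creep '[[[0,0,0,0],[0,0,0,0],[0,0,0,0]]]' 0 >/dev/null; python3 st.py
for i in 1 2; do python3 -m creep '[[[0,0,0.03,1]]]' >/dev/null;python3 st.py;done
```

```text
t45.85 [ 0.6498 -0.0837  0.1625] yaw 1.5059 q6 -0.1496 F [-0.1  0.4 -0.2] Tz -0.013 T6 -0.002 w 0.0609
t46.23 [ 0.6513 -0.0835  0.1634] yaw 1.5066 q6 -0.1494 F [ 3.4 -1.3  2.6] Tz 0.023 T6 -0.022 w 0.0477
t46.35 [ 0.6513 -0.0835  0.1634] yaw 1.4893 q6 -0.1321 F [ 2.3 -1.   3.7] Tz 0.470 T6 0.343 w 0.0474
t46.48 [ 0.6513 -0.0835  0.1633] yaw 1.4713 q6 -0.1141 F [ 3.9 -1.3  5. ] Tz 0.497 T6 0.365 w 0.0474
```

```bash

python3 -m creep '[[[0,0,0,0],[0,0,0,0],[0,0,-30,0],[-20,-40,-40,0],[-30,-40,-20,0],[0,0,0,0],[0,0,0,0]]]' 0.65
python3 - <<'E'
from h import *
from bench import snapshot
a=snapshot("side");b=dict(np.load("side0.npz"))
cv2.imwrite("pics/side9.png",a["color"][100:330,150:480,::-1].repeat(2,0).repeat(2,1))
E
```

```text
time: 47.35
tool_pos: [0.5654, -0.1246, 0.2507]
ee_rot: [-3.14, -0.001, 1.471]
wrist_force: [-0.7, 0.2, -0.8]
width: 0.0609
```

View pics/side9.png

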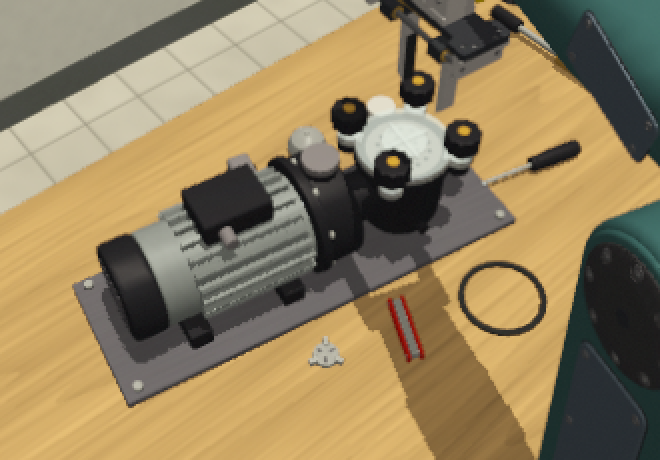

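The gripper is clear of the pump, the lid is down and level by eye, and the bystanders look where they were. Handing in.

```bash
python3 -c "
from bench import ticket
print(ticket.close_job())"
```

```text
the job is handed in; nothing more can be done
None
```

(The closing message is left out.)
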